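# Feed a tip box past the sprung gate of the infeed lane

### The job

Feed the blue box of pipette tips through the infeed lane: press the yellow bar down with one fingertip so that the red gate sinks out of the way, and keep it down while your other finger pushes the box along the lane until the whole box is past the gate. Then let the bar go, so that the gate comes up shut behind the box. Only push the box, never lift or tip it, and leave the vials alone.

Things in the scene. Friction and masses are not known exactly. Their poses are not given: they have to be found in the camera images.
- lane: Fixed infeed lane, an aluminium slide with white walls. Origin on the table top under the gate, on the centre line; x = feed direction (roughly to the robot's right), y away from the bar and the robot, z up. Level floor at z = 52 mm from x = -190 (open entry) to 126 mm (end stop, 26 mm above the floor); passage 80 mm wide, walls 4 mm thick, 12 mm above the floor.
- gate (a joint): Gate hinge, rad: 0 = shut (blade 13 mm above the lane floor), 0.30 = bar fully down (hard stop). From 0.25 the blade is wholly under the floor and the box slides over it. The hinge line runs along the lane's x at y = 50, z = 36 mm in its frame, so pushing the box at the blade does not open it. A spring shuts it; 1 to 2.5 N down on the bar holds it open.
- bar_top (a point): Middle of the upper face of the yellow press bar, part of the gate, outside the lane's wall: x = -189 to 25 mm in the lane's frame, 18 mm wide, 6 mm thick. Gate shut: this point at x = -80, y = -60, z = 91 mm in the lane's frame; open at 0.27 rad: y = -71, z = 60 mm, 8 mm above the lane floor, so one finger can be on it and the other in the lane.
- blade_top (a point): Middle of the upper edge of the red gate blade, 34 mm wide across the lane, 6 mm thick along it; gate shut: x = 0, y = -17, z = 65 mm in the lane's frame. It rises and sinks through a 10 mm slot across the lane's floor.
- box_center (a point): Centre of the tip box (28.5 mm above its underside), blue below with a clear lid, 102 mm long (its x, the feed direction), 70 mm wide (y), 57 mm tall, 0.2 to 0.45 kg. It starts on the lane floor before the gate, long side along the lane.
- vial_1: Bystander: glass vial with a white cap, 27 mm across, 60 mm tall; origin at the centre of its underside.
- vial_2: Bystander: brown vial with a black cap, 27 mm across, 60 mm tall; origin at the centre of its underside.
- vial_3: Bystander: glass vial with a white cap, 27 mm across, 60 mm tall; origin at the centre of its underside.
There are look-alikes about, which are no part of the job. Of the things that look like the part that bears box_center, the largest one is meant.

How it is judged:
On the way, in this order (a step that is already met when the one before it is completed fails the run):
1. a finger holds the bar down, gate open, with the box still before the gate (contact force between the fingers and gate above 0.2 N and value of joint gate above 0.2 rad and x of box_center in the frame of lane below -0.051 m), for 0.1 s.
2. the box is half-way over the gate and a finger still holds the bar down (contact force between the fingers and gate above 0.2 N and value of joint gate above 0.2 rad and x of box_center in the frame of lane above 0 m).
3. the whole box is past the gate and a finger still holds the bar down (contact force between the fingers and gate above 0.2 N and value of joint gate above 0.2 rad and x of box_center in the frame of lane above 0.055 m).
At the end, for the whole second after the job is handed in: The tip box stands flat and at rest on the lane floor, wholly beyond the gate (its centre 54 to 80 mm past the gate, within 12 mm of the centre line, tilt below 0.08 rad, along the lane within 0.15 rad), and the gate is shut again behind it (joint below 0.03 rad) (x of box_center in the frame of lane between 0.054 and 0.08 m and y of box_center in the frame of lane between -0.012 and 0.012 m and z of box_center in the frame of lane between 0.075 and 0.086 m and angle between box_center's own z axis and vertical below 0.08 rad and angle between the x axis of box_center and the x axis of lane, either way round below 0.15 rad and value of joint gate below 0.03 rad and linear speed of tip_box below 0.01 m/s); the robot touches nothing.
It fails at once if the tip box is lifted more than 12 mm or tipped (z of box_center in the frame of lane above 0.0925 m or angle between box_center's own z axis and vertical above 0.2 rad).
It fails at once if a vial is moved more than 15 mm (distance of any of vial_1, vial_2, vial_3 from where it was at the start of the episode above 0.015 m).
It also fails if it takes over 40 s, if anything falls off the work surface, if the arm or the gripper's body presses on something with over 40 N, if the wrist force passes 120 N, or if a joint passes its speed limit or range.

### The arm

A 6-joint arm with a two-finger parallel gripper is mounted at the origin on a cart in front of the work surface, level with it; the furniture and walls round the work are solid. World frame = base frame: x ahead of the robot, y to its left, z up, the work surface at z = 0. Lengths are in m, angles in rad, forces in N, time in s.
With the tool pointing down it reaches from about 0.225 to 0.875 m from the base axis. Payload 3.4 kg.
Tool frame: the origin (TCP) lies at the very end of the fingers, on their centre line; the grasp point (between the pads) lies 19 mm behind it; z points along the fingers, y is the line along which they close (so a half turn about z gives the same grasp; the last joint's range is limited). The gripper opens to 85 mm and grips with 20 to 120 N. Pads are 22 mm wide; open, the fingers measure 114 mm over their backs; the gripper's body (76 mm by 85 mm) begins 54 mm behind the grasp point. The pads swing forward as they close: fully open they stand 13 mm farther back than shut.
Start: joints at [-1.348, 0.276, 1.505, -0, 1.361, -0.121], TCP at [0.194, -0.541, 0.231] pointing down, gripper open.
Joint ranges: [-2.89, 2.89], [-0.75, 2.08], [0.22, 2.7], [-1.18, 4.32], [0.11, 2.71], [-2.7, 2.7]. Speed limits (rad/s): [2.57, 2.57, 3.14, 3.14, 3.14, 3.14].

### API

Orientations are given as a unit quaternion [w, x, y, z].
In Python, from rig import manip, get_image, camera_info gives the robot as it stands. The module is installed in compiled form; this text tells all that it offers.
- The arm moves only by the shell command python3 -m crank 'ROWS' [FORCE]. ROWS is a JSON object of lists of equal length, an entry for each row: "translation": the shift along the tool's x, y, z in mm, a list of three; "roll": the turn about the tool's z in rad; "fingers": the opening, from 0 (shut) to 1 (fully open). A call has 1 to 8 rows; each row shifts and turns the commanded pose from where the row before left it, along the tool's axes as they then stand; what a row does not reach is not made up. A row lasts 1/10 s, in which the tool goes at most 50 mm and 8.59 degrees, less where a joint would pass 70% of its speed; a pose out of reach is approached as far as the arm can. A call is refused whole if a number of a shift passes 50 or a number of a turn 0.15, either way. A call with a gripper value outside its range is refused whole. The fingers move at their own pace and stop on an object; FORCE is the grip in N (left out, the last holds). Time passes only in rows, so rows that do not move let the fingers close. It gives the time, the measured TCP pose, the force, the opening and the grip force at its end, in the units of the state.
- manip.get_state(): the state, without advancing time (a new reading comes with each control period).
- get_image(name): name is "scene" or "top"; returns the picture (480x640x3 uint8, blue, green, red); there is no depth.
- camera_info(name): a dict with "mtx" (3x3 intrinsics, pixels), "rvec" (rotation vector, rad) and "tvec" (3), from world to camera coordinates, as OpenCV has them. Camera axes: x right, y down, z forward; pixel columns grow to the right and rows downward; lengths in m; the calibration is good to about 2 mm. A picture is of the moment at which its call begins. camera_info takes no time and is no camera call.
- manip.sign_off(): hands the job in; it is judged then, once.
The state is a dict: "clock": time; "qpos": joint angles; "qd": joint speeds; "effort": joint torques, N m; "position": TCP position; "ee_rot": TCP orientation; "contact_force": force on the tool from outside, world axes, zero at the start; "moment": the same for the moment, N m; "width": finger opening in m; "gripper_force": force on a finger pad.
Only numpy, scipy, OpenCV 4.12 (cv2) and the standard library are available. Lean on these libraries where they do the work, as an engineer would, in place of code of your own. Each camera call takes 0.05 s, during which the arm holds its last target. There are 200 camera calls.

## Working session

There is one attempt and no reset: what is moved stays moved. The work goes in short steps, Python scripts to look and compute and a shell command to move; the robot and the scene stay as the last step left them, time stands still between calls to the robot, and variables do not carry over. Pictures are saved under pics/ and viewed, at most 10 in all, crops included, and the job is handed in when it is done.

```bash
mkdir -p pics
python3 - <<'E'
from rig import manip,get_image,camera_info
import cv2
for n in("scene","top"):
    cv2.imwrite(f"pics/{n}0.png",get_image(n)); c=camera_info(n); print(n,c)
s=manip.get_state();print(s)
E
```

```text
scene {'mtx': array([[540.92381975,   0.        , 315.85087657],
       [  0.        , 540.92381975, 245.85041206],
       [  0.        ,   0.        ,   1.        ]]), 'rvec': array([ 1.05348228, -2.10067975,  1.29638482]), 'tvec': array([-2.59272109e-04,  3.69492768e-01,  7.71016686e-01])}
top {'mtx': array([[511.45196531,   0.        , 314.47074286],
       [  0.        , 511.45196531, 250.56579236],
       [  0.        ,   0.        ,   1.        ]]), 'rvec': array([ 2.18062895, -2.12686436,  0.19351249]), 'tvec': array([-0.41612901,  0.51519053,  1.2725233 ])}
{'clock': 0.1, 'qpos': array([-1.34797760e+00,  2.76533887e-01,  1.50601863e+00, -1.79177323e-05,
        1.36071275e+00, -1.21001044e-01]), 'qd': array([-0.00076399, -0.0021565 , -0.00318318,  0.00085351,  0.00029635,
        0.00082942]), 'effort': array([ 1.87112368e-03, -4.17699373e+01, -2.46403921e+01, -1.51962145e-04,
        5.76797436e-03, -7.77954000e-06]), 'position': array([ 0.19370541, -0.54087858,  0.23052018]), 'ee_rot': array([-8.34772944e-04,  9.85259185e-01,  1.71066182e-01, -5.13057658e-05]), 'contact_force': array([-1.57052853,  0.29371986,  0.31430685]), 'moment': array([-0.03785114,  0.01231135,  0.00454788]), 'gripper_force': 0.0, 'width': 0.08522044159681309}
```

View pics/top0.png

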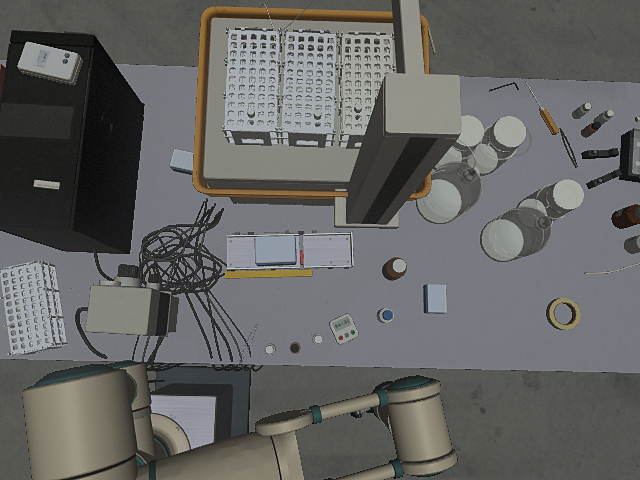

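View pics/scene0.png

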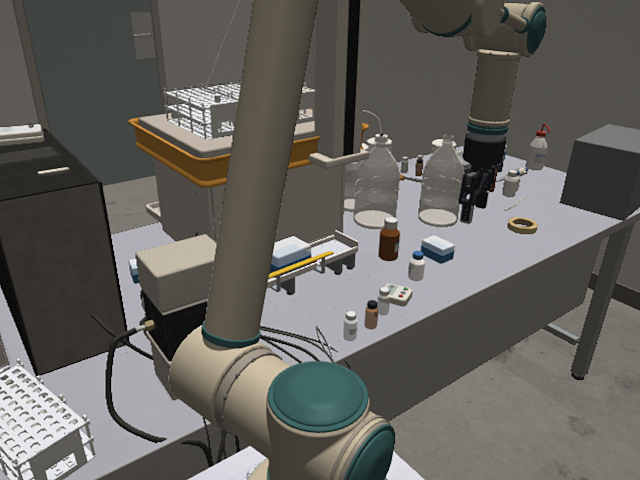

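The top picture shows the lane at about (227-353, 233-270), the blue box at (275,249), the bar at (268,274), the gate at (302,257) and three vials at (270,349), (295,348) and (318,339). I'll enlarge that area.

```bash
cat > h.py <<'E'
import numpy as np,cv2
from rig import camera_info
def ray(n,uv,z):
    c=camera_info(n);R=cv2.Rodrigues(c["rvec"])[0];o=-R.T@c["tvec"]
    d=R.T@np.linalg.inv(c["mtx"])@np.array([*uv,1.]);return o+d*(z-o[2])/d[2]
def proj(n,p):
    c=camera_info(n);return cv2.projectPoints(np.array(p,float).reshape(-1,3),c["rvec"],c["tvec"],c["mtx"],None)[0][:,0]
E
python3 - <<'E'
from h import *
print(proj("top",[[0,0,0],[.194,-.541,.231],[.3,0,0],[.3,-.3,0]]),proj("scene",[[0,0,0],[.194,-.541,.231]]))
a=cv2.imread("pics/top0.png")[220:290,215:365];cv2.imwrite("pics/t1.png",cv2.resize(a,None,fx=5.3,fy=5.3,interpolation=cv2.INTER_CUBIC))
a=cv2.imread("pics/scene0.png")[220:310,250:370];cv2.imwrite("pics/s1.png",cv2.resize(a,None,fx=6,fy=6,interpolation=cv2.INTER_CUBIC))
E
```

```text
[[147.22036947 457.63092658]
 [378.19880086 393.08392214]
 [155.68096091 335.44534617]
 [272.22800478 338.08116178]] [[315.66897848 505.07624125]
 [471.84584361 220.5407616 ]]
```

View pics/t1.png

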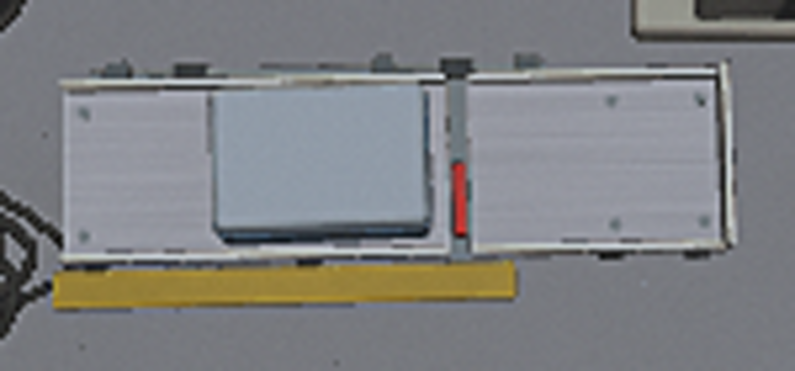

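View pics/s1.png

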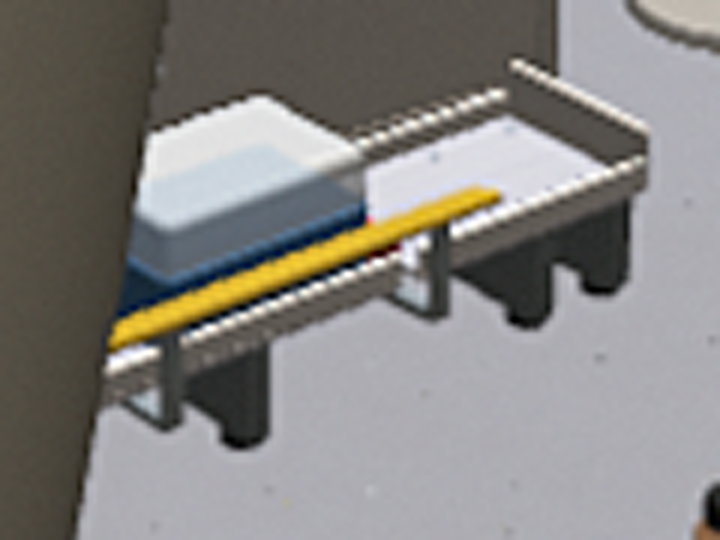

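The crops show the shut gate: the red blade at crop (460,199), the bar from (54,291) to (516,280), the lane entry corners at (62,83) and (63,258), and the box lid from (212,86) to (429,228). I'll fit the lane pose to these.

Run:
```python
from h import *
from scipy.optimize import least_squares
T=lambda u,v:(u/5.3+215,v/5.3+220)
S=lambda u,v:(u/6+250,v/6+220)
obs=[("top",(-.189,-.060,.091),T(54,291)),("top",(.025,-.060,.091),T(516,280)),
("top",(0,-.017,.065),T(460,199)),
("top",(-.19,.042,.064),T(62,83)),("top",(-.19,-.042,.064),T(63,258)),
("top",(.128,.042,.078),T(724,65)),("top",(.128,-.042,.078),T(731,245)),
("scene",(.025,-.060,.091),S(500,194)),("scene",(.128,.042,.078),S(513,62)),("scene",(.128,-.042,.078),S(648,130))]
def W(p,q): 
    c,s=np.cos(p[2]),np.sin(p[2]);return [p[0]+c*q[0]-s*q[1],p[1]+s*q[0]+c*q[1],q[2]]
f=lambda p:np.concatenate([proj(n,W(p,q))[0]-uv for n,q,uv in obs])
r=least_squares(f,[.5,-.35,-np.pi/2],loss="soft_l1");print(r.x,np.round(f(r.x).reshape(-1,2),1).tolist())
p=r.x
for uv in [(212,86),(421,84),(429,225),(215,232)]:
    w=ray("top",T(*uv),.109)[:2]-p[:2];c,s=np.cos(p[2]),np.sin(p[2]);print("box lane",np.round([c*w[0]+s*w[1],-s*w[0]+c*w[1]],4))
for n,uv in [("v1",(270,349)),("v2",(295,348)),("v3",(318,339))]:print(n,ray("top",uv,.06))
print("bar mid",W(p,[-.08,-.06,.091]),"tool yaw",)
```

```text
[ 0.52065327 -0.37017505 -1.5254674 ] [[-0.0, -0.1], [-0.1, 0.3], [-0.0, -0.0], [-0.2, 0.3], [-0.5, 0.1], [0.3, 0.5], [0.1, -0.5], [-1.1, -1.2], [0.4, -0.4], [0.3, -0.4]]
box lane [-0.114   0.0317]
box lane [-0.0173  0.031 ]
box lane [-0.0147 -0.035 ]
box lane [-0.1129 -0.0364]
v1 [ 0.27440671 -0.2986109   0.06      ]
v2 [ 0.27817602 -0.36019356  0.06      ]
v3 [ 0.30136793 -0.41660015  0.06      ]
bar mid [np.float64(0.4570898283929719), np.float64(-0.29297603233379166), 0.091] tool yaw
```

```bash
python3 -m crank '{"translation":[[0,0,0],[0,0,0],[0,0,0],[0,0,0],[0,0,0],[0,0,0],[0,0,0],[0,0,0]],"roll":[-0.14,-0.14,-0.14,-0.14,-0.14,-0.14,-0.14,-0.14],"fingers":[0.62,0.62,0.62,0.62,0.62,0.62,0.62,0.62]}'
cat >> h.py <<'E'
from rig import manip
from scipy.spatial.transform import Rotation as Ro
P=[.52065,-.37018,-1.52547]
def togo(lx,ly,z):
    s=manip.get_state();R=Ro.from_quat(np.roll(s["ee_rot"],-1)).as_matrix()
    L=Ro.from_euler("z",P[2]).as_matrix();t=L@[lx,ly,z]+[P[0],P[1],0]
    cur=L.T@(s["position"]-[P[0],P[1],0])
    want=L@np.array([[-1,0,0],[0,1,0],[0,0,-1]]).T
    print("t",round(s["clock"],2),"lane TCP mm",np.round(cur*1e3,1),"tool shift mm",np.round(R.T@(t-s["position"])*1e3,1),"rot err",np.round(Ro.from_matrix(R.T@want).as_rotvec(),3),"F",np.round(s["contact_force"],1),"w",round(s["width"],4))
E
python3 -c "
from h import *;togo(-.15,-.033,.231)"
```

```text
clock: 0.9
position: [0.1937, -0.5411, 0.2308]
ee_rot: [-0.0, 0.742, 0.67, 0.0]
contact_force: [0.0, -0.4, -0.3]
width: 0.0532
gripper_force: 0.0
t 0.9 lane TCP mm [ 155.9 -334.3  230.8] tool shift mm [346.6 253.4   0. ] rot err [-0.    -0.001 -0.147] F [ 0.  -0.4 -0.3] w 0.0532
```

```bash
python3 -m crank '{"translation":[[0,0,0],[40,40,0],[45,45,0],[45,45,0],[45,45,0],[45,45,0],[45,45,0],[41,36,0]],"roll":[-0.147,0,0,0,0,0,0,0],"fingers":[0.62,0.62,0.62,0.62,0.62,0.62,0.62,0.62]}'
python3 -m crank '{"translation":[[0,0,20],[0,0,0]],"roll":[0,0],"fingers":[0.62,0.62]}' >/dev/null
python3 -c "
from h import *;togo(-.15,-.033,.11)"
```

```text
clock: 1.7
position: [0.4299, -0.2804, 0.231]
ee_rot: [0.0, 0.693, 0.721, -0.0]
contact_force: [1.1, -0.2, 0.3]
width: 0.0528
gripper_force: 0.0
t 1.9 lane TCP mm [-94.8 -88.3 209.1] tool shift mm [55.  55.6 99. ] rot err [-0.004 -0.003 -0.002] F [-0.9  0.6  0.4] w 0.0529
```

```bash
python3 -m crank '{"translation":[[19,19,0],[18,18,0],[18,18,0],[0,0,25],[0,0,25],[0,0,25],[0,0,24],[0,0,0]],"roll":[0,0,0,0,0,0,0,0],"fingers":[0.62,0.62,0.62,0.62,0.62,0.62,0.62,0.62]}'
python3 - <<'E'
from h import *
togo(-.15,-.033,.11)
a=get=None
from rig import get_image
a=get_image("top")[190:300,180:360];b=get_image("scene")[180:320,220:400]
cv2.imwrite("pics/a.png",cv2.resize(np.vstack([a,cv2.resize(b,(180,140))]),None,fx=2.4,fy=2.4,interpolation=cv2.INTER_CUBIC))
E
```

```text
clock: 2.7
position: [0.4787, -0.2247, 0.1096]
ee_rot: [-0.004, 0.693, 0.72, -0.001]
contact_force: [-0.9, -0.1, 0.2]
width: 0.0529
gripper_force: 0.0
t 2.7 lane TCP mm [-147.2  -35.3  109.6] tool shift mm [ 2.8  2.2 -0.4] rot err [-0.006 -0.004 -0.007] F [-0.9 -0.1  0.2] w 0.0529
```

View pics/a.png

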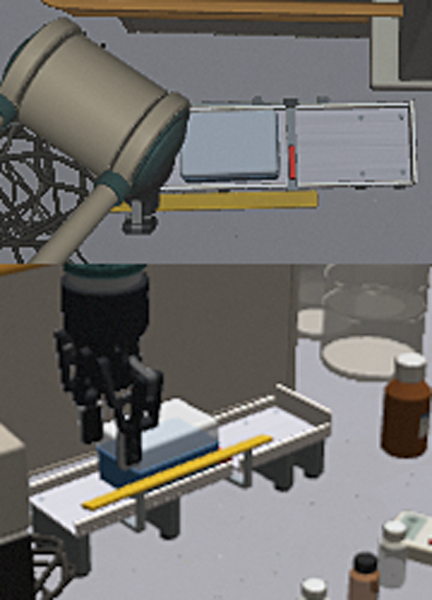

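The view agrees: one fingertip is above the yellow bar, and the other is in the lane behind the box. I'll fine-tune and then press down in steps.

```bash
python3 -m crank '{"translation":[[3,2,0],[0,0,10],[0,0,10],[0,0,10],[0,0,0]],"roll":[-0.007,0,0,0,0],"fingers":[0.62,0.62,0.62,0.62,0.62]}'
python3 -c "
from h import *;togo(-.15,-.033,.06)"
python3 -m crank '{"translation":[[0,0,7],[0,0,7],[0,0,0],[0,0,0]],"roll":[0,0,0,0],"fingers":[0.62,0.62,0.62,0.62]}'
python3 -c "
from h import *;togo(-.15,-.033,.06)"
```

```text
clock: 3.3
position: [0.4825, -0.2212, 0.0807]
ee_rot: [-0.001, 0.69, 0.724, -0.0]
contact_force: [-0.7, 1.1, 1.2]
width: 0.0531
gripper_force: 0.6
t 3.3 lane TCP mm [-150.5  -31.3   80.7] tool shift mm [-0.5 -1.6 20.7] rot err [-0.002 -0.002  0.002] F [-0.7  1.1  1.2] w 0.0531
clock: 3.7
position: [0.4833, -0.2217, 0.0681]
ee_rot: [-0.0, 0.69, 0.723, 0.0]
contact_force: [-1.1, 0.3, 1.2]
width: 0.0529
gripper_force: 0.8
t 3.7 lane TCP mm [-150.   -30.6   68.1] tool shift mm [-0.  -2.4  8.1] rot err [-0.    -0.     0.001] F [-1.1  0.3  1.2] w 0.0529
```

```bash
for i in 1 ; do python3 -m crank '{"translation":[[0,-2,3],[0,0,3],[0,0,0]],"roll":[0,0,0],"fingers":[0.62,0.62,0.62]}'; done
python3 -m crank '{"translation":[[0,0,2],[0,0,0],[0,0,0]],"roll":[0,0,0],"fingers":[0.62,0.62,0.62]}'
python3 - <<'E'
from h import *
togo(-.15,-.033,.06)
from rig import get_image
a=get_image("top")[220:290,240:360];b=get_image("scene")[220:310,250:370]
cv2.imwrite("pics/b.png",cv2.resize(np.vstack([a,b]),None,fx=3.7,fy=3.7,interpolation=cv2.INTER_CUBIC))
E
```

```text
clock: 4.0
position: [0.4812, -0.2221, 0.0621]
ee_rot: [0.0, 0.69, 0.724, -0.0]
contact_force: [-0.4, -1.3, 1.7]
width: 0.0532
gripper_force: 0.8
clock: 4.3
position: [0.4811, -0.222, 0.0602]
ee_rot: [-0.0, 0.69, 0.724, -0.0]
contact_force: [-0.9, -0.1, 2.2]
width: 0.0533
gripper_force: 0.9
t 4.3 lane TCP mm [-149.8  -32.8   60.2] tool shift mm [ 0.2 -0.2  0.2] rot err [-0.001  0.     0.002] F [-0.9 -0.1  2.2] w 0.0533
```

View pics/b.png

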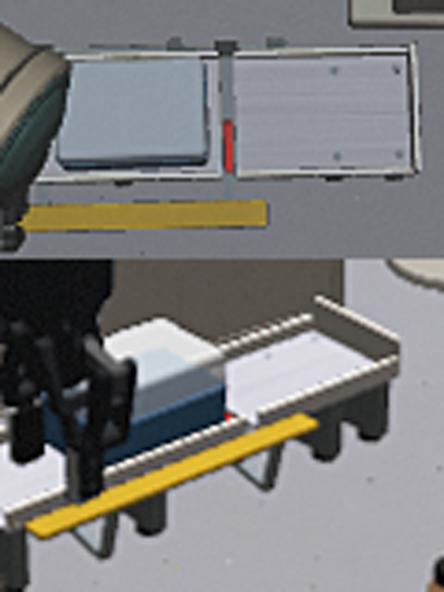

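The bar has gone down and the gate is partly open, but red is still visible in the slot at (228,147). I'll press further, to the hard stop.

```bash
python3 -m crank '{"translation":[[0,0,2],[0,0,0],[0,0,0]],"roll":[0,0,0],"fingers":[0.62,0.62,0.62]}' | grep -E 'pos|contact'
python3 -m crank '{"translation":[[0,0,1],[0,0,0],[0,0,0]],"roll":[0,0,0],"fingers":[0.62,0.62,0.62]}'| grep -E 'pos|contact'
python3 - <<'E'
from h import *
togo(-.15,-.033,.06)
from rig import get_image
a=get_image("top");cv2.imwrite("pics/c0.png",a);h=cv2.cvtColor(a,cv2.COLOR_BGR2HSV)
m=cv2.inRange(h,(20,120,80),(35,255,255))[255:300,215:340]
v,u=np.nonzero(m);print(u.max()+215, v[u>85].min()+255,v[u>85].max()+255)
for n in("pics/top0.png","pics/c0.png"):
    c=cv2.cvtColor(cv2.imread(n),cv2.COLOR_BGR2HSV)[235:275,290:310];k=(((c[...,0]<8)|(c[...,0]>172))&(c[...,1]>120));print(n,k.sum())
L=Ro.from_euler("z",P[2]).as_matrix()
for g in(0,.15,.2,.25,.3):
    q=[L@[.025,50/1e3+(-.110+d)*np.cos(g)-.055*np.sin(g),.036+.055*np.cos(g)+(-.110+d)*np.sin(g)]+[P[0],P[1],0] for d in(.009,-.009)]
    print(g,np.round(proj("top",q),1).tolist())
E
```

```text
position: [0.4814, -0.2219, 0.0582]
contact_force: [-0.9, -0.5, 1.7]
position: [0.4813, -0.2219, 0.0573]
contact_force: [-1.5, 0.7, 1.2]
t 5.0 lane TCP mm [-149.9  -32.6   57.3] tool shift mm [ 0.1 -0.4 -2.7] rot err [-0.     0.     0.002] F [-1.5  0.7  1.2] w 0.0531
311 275 281
pics/top0.png 29
pics/c0.png 27
0 [[312.2, 269.5], [312.4, 276.8]]
0.15 [[312.1, 273.1], [312.2, 280.3]]
0.2 [[312.1, 274.0], [312.2, 281.2]]
0.25 [[312.0, 274.9], [312.1, 281.9]]
0.3 [[312.0, 275.6], [312.1, 282.6]]
```

```bash
for z in 1; do python3 -m crank '{"translation":[[0,0,2],[0,0,0],[0,0,0]],"roll":[0,0,0],"fingers":[0.62,0.62,0.62]}' | grep -E 'pos|contact'; done
python3 -m crank '{"translation":[[0,0,1.5],[0,0,0],[0,0,0]],"roll":[0,0,0],"fingers":[0.62,0.62,0.62]}'| grep -E 'pos|contact'
python3 -m crank '{"translation":[[0,0,1.5],[0,0,0],[0,0,0]],"roll":[0,0,0],"fingers":[0.62,0.62,0.62]}'| grep -E 'pos|contact'
```

```text
position: [0.4814, -0.2219, 0.0552]
contact_force: [-1.0, -0.2, 1.9]
position: [0.4814, -0.2219, 0.0537]
contact_force: [-1.7, -0.0, 3.0]
position: [0.4814, -0.222, 0.0526]
contact_force: [-2.6, 0.5, 3.9]
```

Run:
```python
from h import *
togo(-.15,-.033,.06)
from rig import get_image
a=get_image("top");cv2.imwrite("pics/d0.png",a);h=cv2.cvtColor(a,cv2.COLOR_BGR2HSV)
m=cv2.inRange(h,(20,120,80),(35,255,255))[255:300,215:340]
v,u=np.nonzero(m);print(u.max()+215, v[u>85].min()+255,v[u>85].max()+255)
b=get_image("scene")[230:300,270:370];a=a[235:290,270:320]
cv2.imwrite("pics/d.png",np.hstack([cv2.resize(a,(436,480),interpolation=2),cv2.resize(b,(360,480),interpolation=2)]))
```

```text
t 5.95 lane TCP mm [-149.8  -32.5   52.6] tool shift mm [ 0.2 -0.5 -7.4] rot err [0.    0.    0.002] F [-2.6  0.5  3.9] w 0.053
311 275 281
```

View pics/d.png

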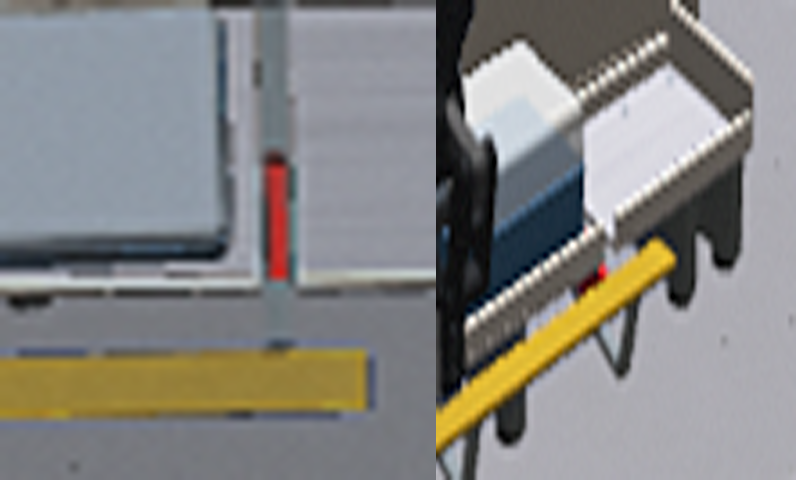

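The right panel shows the blade below the floor, with red visible only under the wall at (592,280), and the bar fully down. Now I'll push along the lane (−x of the tool).

```bash
python3 -m crank '{"translation":[[-8,0,0],[-8,0,0],[-8,0,0],[-8,0,0],[-8,0,0],[-8,0,0],[-8,0,0],[0,0,0]],"roll":[0,0,0,0,0,0,0,0],"fingers":[0.62,0.62,0.62,0.62,0.62,0.62,0.62,0.62]}'
cat > look.py <<'E'
from h import *
import sys
from rig import get_image
togo(.005,-.033,.0526)
a=get_image("top");cv2.imwrite("pics/%s.png"%sys.argv[1],cv2.resize(a[220:290,215:365],None,fx=5.3,fy=5.3,interpolation=cv2.INTER_CUBIC))
h=cv2.cvtColor(a,cv2.COLOR_BGR2HSV);m=cv2.inRange(h,(20,120,80),(35,255,255))[255:300,215:340];v,u=np.nonzero(m);print(u.max()+215, v[u>85].min()+255,v[u>85].max()+255)
E
python3 look.py e
```

```text
clock: 6.85
position: [0.4844, -0.2775, 0.0526]
ee_rot: [-0.0, 0.691, 0.723, 0.001]
contact_force: [-0.1, 1.3, 5.7]
width: 0.0532
gripper_force: 2.8
t 6.85 lane TCP mm [-94.2 -32.1  52.6] tool shift mm [-99.2  -1.   -0.1] rot err [ 0.001 -0.002  0.   ] F [-0.1  1.3  5.7] w 0.0532
311 275 281
```

View pics/e.png

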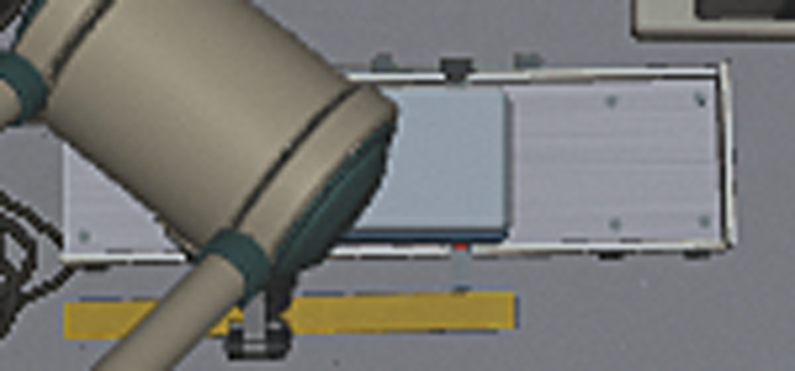

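The box front is over the gate, now at crop x 507, straight, and the bar is still down (302-335). I'll continue: box centre ≈ TCP + 65 mm, so the target TCP is at lane x ≈ 2 mm.

```bash
python3 -m crank '{"translation":[[-8,-1,0],[-8,0,0],[-8,0,0],[-8,0,0],[-8,0,0],[-8,0,0],[-8,0,0],[-8,0,0]],"roll":[0,0,0,0,0,0,0,0],"fingers":[0.62,0.62,0.62,0.62,0.62,0.62,0.62,0.62]}'
python3 -m crank '{"translation":[[-6,0,0],[-6,0,0],[-5,0,0],[-4,0,0],[-4,0,0],[-3,0,0],[0,0,0]],"roll":[0,0,0,0,0,0,0],"fingers":[0.62,0.62,0.62,0.62,0.62,0.62,0.62]}'
python3 look.py f
```

```text
clock: 7.7
position: [0.4862, -0.3398, 0.0526]
ee_rot: [-0.001, 0.691, 0.723, 0.002]
contact_force: [0.5, 5.9, 7.6]
width: 0.0529
gripper_force: 3.0
clock: 8.4
position: [0.4876, -0.3683, 0.0526]
ee_rot: [-0.001, 0.691, 0.723, 0.001]
contact_force: [-0.4, 3.7, 6.9]
width: 0.0528
gripper_force: 3.0
t 8.4 lane TCP mm [ -3.4 -32.9  52.6] tool shift mm [-8.4 -0.1 -0. ] rot err [ 0.001 -0.003  0.   ] F [-0.4  3.7  6.9] w 0.0528
311 275 281
```

View pics/f.png

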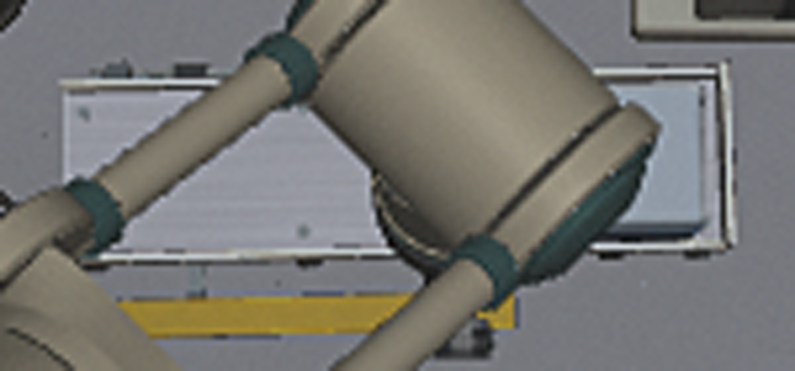

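The box front is at crop x ≈ 702, which is lane x ≈ 112 mm, so its centre is ≈ 61 mm. One small extra push, then back off and release upwards.

```bash
python3 -m crank '{"translation":[[-3,0,0],[-3,0,0],[0,0,0],[0,0,0],[0,0,0]],"roll":[0,0,0,0,0],"fingers":[0.62,0.62,0.62,0.62,0.62]}'
python3 -m crank '{"translation":[[4,0,0],[4,0,0],[4,0,0],[4,0,0],[5,0,0],[5,0,0],[5,0,0],[0,0,0]],"roll":[0,0,0,0,0,0,0,0],"fingers":[0.62,0.62,0.62,0.62,0.62,0.62,0.62,0.62]}'
python3 look.py g0
python3 -m crank '{"translation":[[0,0,-6],[0,0,-6],[0,0,-6],[0,0,-8],[0,0,-8],[0,0,-10],[0,0,-10],[0,0,-20]],"roll":[0,0,0,0,0,0,0,0],"fingers":[0.62,0.62,0.62,0.62,0.62,0.62,0.62,0.62]}'
```

```text
clock: 8.95
position: [0.4879, -0.3742, 0.0526]
ee_rot: [-0.001, 0.691, 0.723, 0.001]
contact_force: [0.1, 4.3, 5.6]
width: 0.0525
gripper_force: 2.9
clock: 9.75
position: [0.4863, -0.344, 0.0526]
ee_rot: [0.0, 0.69, 0.724, 0.0]
contact_force: [1.3, -2.4, 6.4]
width: 0.0531
gripper_force: 2.8
t 9.75 lane TCP mm [-27.7 -33.1  52.6] tool shift mm [-32.7   0.1   0. ] rot err [ 0.    -0.     0.002] F [ 1.3 -2.4  6.4] w 0.0531
311 275 281
clock: 10.6
position: [0.4851, -0.3441, 0.126]
ee_rot: [-0.002, 0.69, 0.723, -0.0]
contact_force: [-0.5, 0.0, 0.2]
width: 0.0529
gripper_force: 0.0
```

Raise further, retreat toward the entry side so the camera sees the box.

```bash
python3 -m crank '{"translation":[[0,0,-30],[0,0,-30],[30,0,0],[30,0,0],[30,0,0],[30,0,0],[30,0,0],[0,0,0]],"roll":[0,0,0,0,0,0,0,0],"fingers":[0.62,0.62,0.62,0.62,0.62,0.62,0.62,0.62]}'
python3 look.py i
```

```text
clock: 11.4
position: [0.4779, -0.1915, 0.1869]
ee_rot: [-0.001, 0.689, 0.725, 0.0]
contact_force: [-0.8, -0.5, 0.6]
width: 0.0527
gripper_force: 0.0
t 11.4 lane TCP mm [-180.5  -34.6  186.9] tool shift mm [-185.7    0.9  133.9] rot err [-0.001 -0.002  0.005] F [-0.8 -0.5  0.6] w 0.0527
311 269 276
```

View pics/i.png

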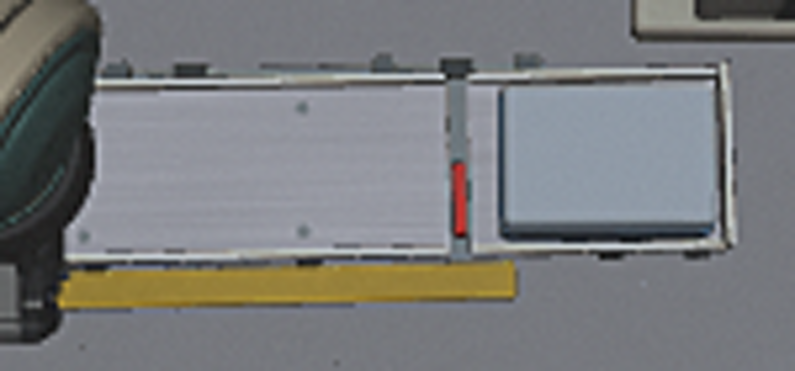

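The gate is shut (red blade at (460,199), bar back at 262-298). The box is straight and beyond the gate, with its centre at crop x ≈ 609, which is lane x ≈ 68 mm.

```bash
python3 -c "
from rig import manip;print(manip.sign_off())"
```

```text
the job is handed in; nothing more can be done
None
```

The box was pushed through the lane with the bar held down; its centre is now about 68 mm past the gate, the gate is shut behind it, and the job is handed in (no verdict returned).

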